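# Fit the pressure plate down the guide rods of a board test fixture and snap it shut

## Robot

A 6-joint arm with a two-finger parallel gripper is mounted at the origin on a cart in front of the work surface, level with it; the furniture and walls round the work are solid. World frame = base frame: x ahead of the robot, y to its left, z up, the work surface at z = 0. Lengths are in m, angles in rad, forces in N, time in s.
With the tool pointing down it reaches from about 0.35 to 0.975 m from the base axis. Payload 4.9 kg.
Tool frame: the origin (TCP) lies on the centre line of the jaws, within the pads' length; the fingertips stand manip.tip_reach ahead of it and the grasp point (between the pads) is the TCP (manip.tip_reach is the distance from the TCP to the fingertips, in m); z points along the fingers, y is the line along which they close (so a half turn about z gives the same grasp; the last joint's range is limited). The gripper opens to 85 mm and grips with 20 to 120 N. Pads are 22 mm wide; open, the fingers measure 114 mm over their backs; the gripper's body (76 mm by 85 mm) begins 54 mm behind the grasp point. The pads swing forward as they close: fully open they stand 13 mm farther back than shut.
Start: joints at [1.147, 0.053, 1.613, -0, 1.476, -0.119], TCP at [0.188, 0.596, 0.25] pointing down, gripper open.
Joint ranges: [-3.01, 3.01], [-1.01, 2.22], [0.06, 2.58], [-1.02, 4.17], [0.09, 2.62], [-3.14, 3.14]. Speed limits (rad/s): [2.57, 2.57, 3.14, 3.14, 3.14, 3.14].

## Interface

Orientations are given as a unit quaternion [w, x, y, z].
In Python, from plant import manip gives the robot as it stands. The module is installed in compiled form; this text tells all that it offers.
- The arm moves only by the tool move_arm, never from a script. Its argument "rows" is a list of rows, each a list of 7 numbers: the shift along the tool's x, y, z in cm, then the turn, a rotation vector about the tool's x, y, z in degrees, then the opening, from -1 (shut) to 1 (fully open). In form: [[tx, ty, tz, ax, ay, az, jaw], ...]. A call has 1 to 20 rows; each row shifts and turns the commanded pose from where the row before left it, along the tool's axes as they then stand; what a row does not reach is not made up. A row lasts 1/12 s, in which the tool goes at most 41.7 mm and 7.16 degrees, less where a joint would pass 70% of its speed; a pose out of reach is approached as far as the arm can. A call is refused whole if a number of a shift passes 4.17 or a number of a turn 7.16, either way. A call with a gripper value outside its range is refused whole. The fingers move at their own pace and stop on an object; the grip force is fixed at half the most. Time passes only in rows, so rows that do not move let the fingers close. It gives the time, the measured TCP pose, the force, the opening and the grip force at its end, in the units of the state.
- manip.state(): the state, without advancing time (a new reading comes with each control period).
- manip.grab_frame(name): name is "side" or "top"; returns a dict with "img" (384x512x3 uint8, blue, green, red), "mtx" (3x3 intrinsics, pixels), "k1" (the pictures are not rectified: a ray, as slopes to the right and down, at radius r is drawn at 1 + k1 r^2 times it, then the intrinsics apply), "R" (3x3) and "t" (3): a world point X has camera coordinates R X + t. Camera axes: x right, y down, z forward; pixel columns grow to the right and rows downward; lengths in m; the calibration is good to about 2 mm. A picture is of the moment at which its call begins. There is no depth.
- manip.job_done(): hands the job in; it is judged then, once.
The state is a dict: "time": time; "joint_pos": joint angles; "joint_vel": joint speeds; "joint_efforts": joint torques, N m; "tool_pos": TCP position; "tool_rot": TCP orientation; "contact_force": force on the tool from outside, world axes, zero at the start; "ft_torque": the same for the moment, N m; "gripper_width": opening from 0.0 (shut) to 1.0 (fully open); "grasp_force": force on a finger pad.
Only numpy, scipy, OpenCV 4.12 (cv2) and the standard library are available. Lean on these libraries where they do the work, as an engineer would, in place of code of your own. Each camera call takes 0.05 s, during which the arm holds its last target. There are 200 camera calls.

## Task

The repaired board is lying in the test fixture. Take the pressure plate by its handle, fit it over both guide rods and slide it down square without letting it bind, then press it gently home against the springs until both catches snap over its ends, and let go. Never force it, and leave the other things on the bench where they are.

Things in the scene. Friction and masses are not known exactly. Their poses are not given: they have to be found in the camera images.
- press_plate: loose aluminium plate 56 x 188 x 10 mm, 0.28 to 0.45 kg, black bridge handle on top, same both ways round. Origin: centre of its lowest plane (feet of 2 brass bushes and 4 white pushers 14 mm long, on which it stands); y lengthwise, z up. Plate body z 14 to 24 mm, end faces y +-94. Holes 13.5 mm right through plate and bushes (23 mm outside) at x 0, y +-70; pushers at x +-21.5, y +-19.5
- plate_handle (a point): middle of the plate's handle bar, 53 mm above the plate's origin, on its axis. The bar is 22 mm wide (plate x), 82 mm long (plate y), 22 mm high, open below between its two feet; its underside is 18 mm above the plate's top. Gripped far from its middle, the plate cocks on the rods
- test_fixture: test fixture screwed to the bench: grey base 130 x 236 mm, top at z 20 mm. Origin: centre of its underside; y lengthwise, z up. Two upright 12 mm steel guide rods at x 0, y +70 (tall) and y -70 (short), between them the board on a sprung nest, at each end a catch. Held off centre or cocked, the plate presses on the rods: it slides freely only with little side force; over 8 N on one rod is binding
- closed_height (a point): where the plate's origin is when the catches hold it: on the fixture's axis, 33.5 mm above its origin. The pushers meet the board 1.7 mm higher; from there stiff springs push back, 2 N at first and 7 N more for each mm: about 14 N on the board as the catches snap, over 20 N harms it. Without the catches the springs lift the plate again
- tall_rod_tip (a point): tip of the tall guide rod, on its axis, 124 mm above the fixture's origin; bullet nose 10 mm long
- short_rod_tip (a point): tip of the short guide rod, on its axis, 104 mm above the fixture's origin; bullet nose 10 mm long
- left_catch (a joint): sprung steel catch at the fixture's +y end, hinge, rad: 0 upright (shut), more = pushed outward, at most 0.5. The plate's end meets its sloped nose about 25 mm above closed_height and pushes it out to about 0.1 to 0.2 (a few N); at closed_height the plate's top passes under the nose, which snaps back to 0 and holds it
- right_catch (a joint): the same catch at the fixture's -y end. Both stand up to 79 mm above the bench, 24 mm wide (along x), between 89 and 113 mm from the fixture's middle, each with a thumb tab pointing outward at the top
- board: green circuit board 52 x 48 x 2 mm with parts up to 9 mm high, lying loose in the fixture's sprung nest between the rods. Origin: centre of its underside, 33 mm above the fixture's origin, 31.5 mm with the catches shut over the plate
- flux_tin: bystander: a low round dark tin, 41 mm across, 19 mm high. Origin: centre of its underside
- terminal_block: bystander: a white strip of screw terminals 20 x 48 x 13 mm. Origin: centre of its underside
- solder_spool: bystander: a reel of solder wire, 82 mm across, 75 mm high, standing upright. Origin: centre of its underside
- screwdriver_orange: bystander: a screwdriver with orange handle, 130 mm long, lying on the green mat. Origin: under its middle
There are look-alikes about, which are no part of the job. Of the things like the board, leave any that is purple; of the rest the larger one is meant.

How it is judged:
On the way:
1. the plate is threaded square on both guide rods, its bushes at least 12 mm below the short rod's tip (z of press_plate in the frame of test_fixture below 0.092 m and horizontal distance between press_plate and test_fixture below 0.004 m and angle between the z axis of press_plate and the z axis of test_fixture, either way round below 0.08 rad), for 0.1 s.
At the end, for the whole second after the job is handed in: the plate is on both rods, level within 0.03 rad, its underside 31 to 34.8 mm above the fixture's (33.5 is under the catches), both catches shut over it (within 0.04 rad), the board still in its nest (within 4 mm) and pressed down by about 1 mm or more; all at rest (z of press_plate in the frame of test_fixture between 0.031 and 0.0348 m and horizontal distance between press_plate and test_fixture below 0.003 m and angle between the z axis of press_plate and the z axis of test_fixture, either way round below 0.03 rad and value of joint each of left_catch, right_catch below 0.04 rad and horizontal distance between board and test_fixture below 0.004 m and z of board in the frame of test_fixture below 0.0325 m and linear speed of press_plate below 0.01 m/s); the robot touches nothing.
It fails at once if the plate binds: more than 8 N between it and a guide rod's shaft (contact force between press_plate and test_fixture_c6 above 8 N or contact force between press_plate and test_fixture_c9 above 8 N).
It fails at once if the board is pressed with more than 20 N (contact force between press_plate and board above 20 N).
It fails at once if another thing on the bench is moved by more than 25 mm (distance of any of flux_tin, terminal_block, solder_spool, screwdriver_orange from where it was at the start of the episode above 0.025 m).
It also fails if it takes over 51 s, if anything falls off the work surface, if the arm or the gripper's body presses on something with over 40 N, if the wrist force passes 120 N, or if a joint passes its speed limit or range.

## Working session

There is one attempt and no reset: what is moved stays moved. The work goes in short steps, Python scripts to look and compute and a tool call to move; the robot and the scene stay as the last step left them, time stands still between calls to the robot, and variables do not carry over. Pictures are saved under pics/ and viewed, at most 10 in all, crops included, and the job is handed in when it is done.

Besides the shell and the picture viewer there is one more tool, called after "Emit:" as name(argument=value, ...) on one line, values as JSON. move_arm: Moves the arm, as the interface text tells. Its arguments: {"type":"object","properties":{"rows":{"type":"array","items":{"type":"array","items":{"type":"number"}}}},"required":["rows"]}

```bash
mkdir -p pics; python3 - <<'E'
from plant import manip
import cv2,numpy as np
s=manip.state();print({k:np.round(v,3) for k,v in s.items()},manip.tip_reach)
for n in("side","top"):
    f=manip.grab_frame(n);cv2.imwrite(f"pics/{n}0.png",f["img"])
    np.savez(f"{n}0.npz",**f)
    print(n,f["mtx"],f["k1"],f["R"],f["t"])
E
```

```text
{'time': np.float64(0.0), 'joint_pos': array([ 1.147,  0.053,  1.614, -0.   ,  1.476, -0.119]), 'joint_vel': array([ 0.   , -0.001,  0.001,  0.001,  0.001,  0.001]), 'joint_efforts': array([ 0.0000e+00, -3.9369e+01, -3.7018e+01, -0.0000e+00,  7.0000e-03,
       -0.0000e+00]), 'tool_pos': array([0.187, 0.596, 0.249]), 'tool_rot': array([-0.   ,  0.152,  0.988, -0.001]), 'contact_force': array([-0.011, -0.013,  0.517]), 'ft_torque': array([ 0.041,  0.012, -0.001]), 'grasp_force': np.float64(0.0), 'gripper_width': np.float64(1.002)} 0.019
side [[382.83822102   0.         252.2770746 ]
 [  0.         382.83822102 191.83430927]
 [  0.           0.           1.        ]] 0.014390142365376654 [[ 0.94486072 -0.32699933  0.01759714]
 [-0.19223035 -0.59734711 -0.77860383]
 [ 0.26511453  0.73228947 -0.62726902]] [-0.45711883  0.20131274  1.06454987]
top [[409.08290834   0.         254.76936976]
 [  0.         409.08290834 191.47792121]
 [  0.           0.           1.        ]] -0.15081468795153982 [[-0.02008034 -0.99979672 -0.0018154 ]
 [-0.98348235  0.0200793  -0.17988689]
 [ 0.17988678 -0.00182678 -0.98368563]] [0.00612464 0.52854073 1.64351238]
```

View pics/side0.png

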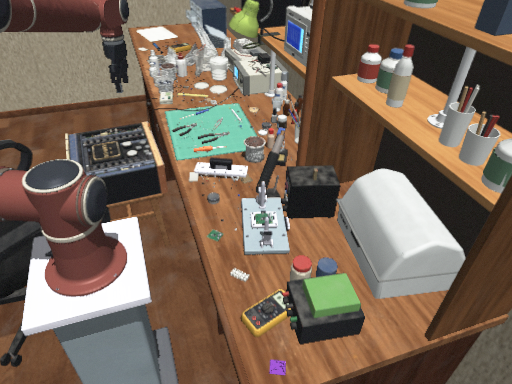

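View pics/top0.png

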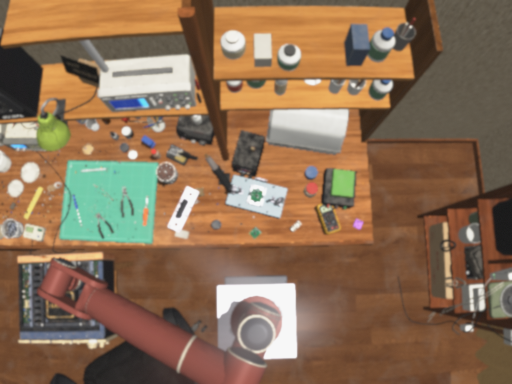

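Both views: plate near side (218,170)/top (183,208), fixture near side (265,225)/top (256,196). I'll zoom in.

```bash
python3 - <<'E'
import cv2,numpy as np
a=cv2.imread("pics/side0.png")[145:260,175:300];b=cv2.imread("pics/top0.png")[145:250,155:300]
cv2.imwrite("pics/s1.png",cv2.resize(a,None,fx=5,fy=5,interpolation=2));cv2.imwrite("pics/t1.png",cv2.resize(b,None,fx=5.5,fy=5.5,interpolation=2))
E
```

```text
(no output)
```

View pics/s1.png

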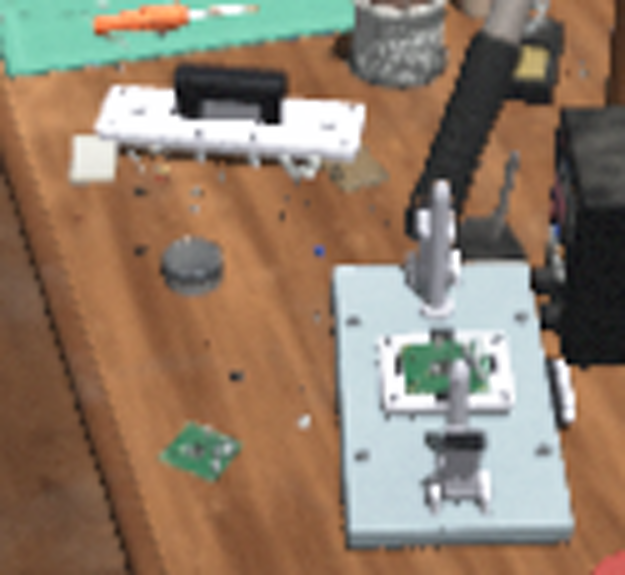

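View pics/t1.png

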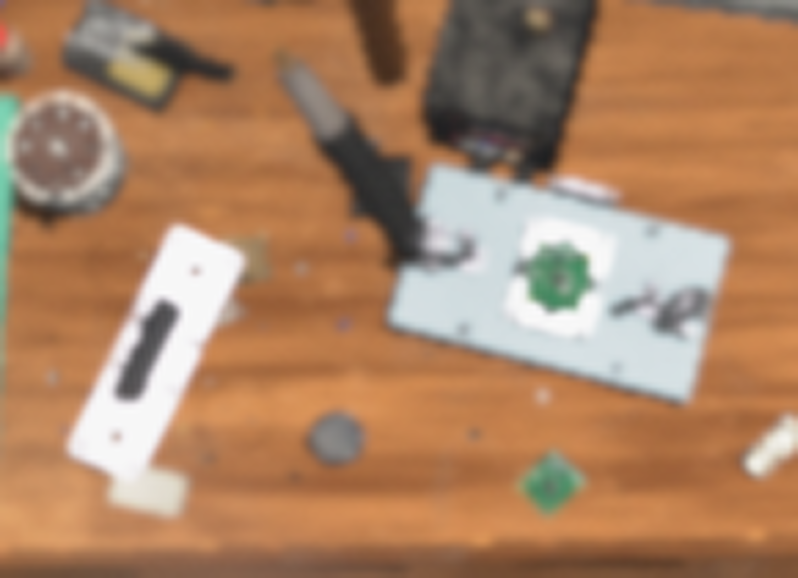

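Top crop: plate runs from about (125,460) to (210,235), with its handle at (147,350). The fixture base corners are about (432,165), (730,240), (690,402) and (388,325). The black iron leans beside the tall rod (+y, left) end. The small green board near (550,483) and the tin at (337,437) must be kept clear. Next I measure.

```bash
cat > h.py <<'E'
import cv2,numpy as np
from plant import manip
def load(n): return dict(np.load(f"{n}0.npz"))
def grab(n): return manip.grab_frame(n)
def und(f,p): return cv2.undistortPoints(np.float64(p).reshape(-1,1,2),f["mtx"],np.array([float(f["k1"]),0,0,0])).reshape(-1,2)
def cast(f,p,z):
    q=und(f,p);d=np.c_[q,np.ones(len(q))]@f["R"];c=-f["R"].T@f["t"]
    return c+d*((z-c[2])/d[:,2])[:,None]
def proj(f,X): return cv2.projectPoints(np.float64(X).reshape(-1,1,3),cv2.Rodrigues(f["R"])[0],f["t"],f["mtx"],np.array([float(f["k1"]),0,0,0]))[0].reshape(-1,2)
def tri(f,g,p,q):
    P=[np.c_[k["R"],k["t"]] for k in(f,g)]
    X=cv2.triangulatePoints(P[0],P[1],und(f,p).T,und(g,q).T);return (X[:3]/X[3]).T
def mask(f,lo,hi,box):
    h=cv2.cvtColor(cv2.GaussianBlur(f["img"],(3,3),0),cv2.COLOR_BGR2HSV);m=cv2.inRange(h,lo,hi)
    o=np.zeros_like(m);x,y,X,Y=box;o[y:Y,x:X]=m[y:Y,x:X];return o
def big(m): return max(cv2.findContours(m,0,1)[0],key=cv2.contourArea)
E
python3 - <<'E'
from h import *
S,T=load("side"),load("top")
print("iron",tri(S,T,[[258.4,189],[276,145]],[[229.2,191.9],[206.8,155.9]]).round(3))
hs=lambda f,u,v:cv2.cvtColor(f["img"],cv2.COLOR_BGR2HSV)[v,u]
print("base hsv",hs(T,240,205),hs(S,247,240),"plate",hs(T,175,222),hs(S,205,171),"wood",hs(T,210,215),hs(S,230,215))
def rect(n,c,f,z):
    X=cast(f,c.reshape(-1,2),z)[:,:2]; r=cv2.minAreaRect((X*1000).astype(np.float32)); m=cv2.moments(c);g=cast(f,[[m['m10']/m['m00'],m['m01']/m['m00']]],z)[0]
    print(n,"rect c",np.round(r[0],1),"size",np.round(r[1],1),"ang",round(r[2],1),"centroid",(g*1000).round(1))
cT=big(mask(T,(85,10,120),(120,110,255),(222,170,292,222)));cS=big(mask(S,(80,10,120),(120,110,255),(238,190,292,255)))
rect("fix T",cT,T,.02);rect("fix S",cS,S,.02)
pT=big(mask(T,(0,0,165),(180,45,255),(163,183,202,230)));pS=big(mask(S,(0,0,165),(180,45,255),(190,155,250,182)))
rect("plate T",cv2.convexHull(pT),T,.024);rect("plate S",cv2.convexHull(pS),S,.024)
hT=big(mask(T,(0,0,0),(180,255,85),(172,195,192,222)));hS=big(mask(S,(0,0,0),(180,255,85),(205,155,236,172)))
rect("handle T",hT,T,.064);rect("handle S",hS,S,.055)
g=big(mask(T,(40,80,40),(90,255,255),(240,180,275,215)));rect("board T",g,T,.036)
g=big(mask(S,(40,80,40),(90,255,255),(245,205,285,232)));rect("board S",g,S,.036)
g=big(mask(T,(40,80,40),(90,255,255),(240,222,275,240)));rect("decoy T",g,T,.002)
# rod tips: side crop tips (441,185) tall,(459,365) short
tips=np.array([[175+441/5,145+186/5],[175+459/5,145+365/5]])
print("tips side cast",cast(S,tips[:1],.122).round(4),cast(S,tips[1:],.102).round(4))
E
```

```text
iron [[0.532 0.099 0.062]
 [0.641 0.184 0.161]]
base hsv [ 99  21 207] [ 98  29 221] plate [150   1 245] [120   1 254] wood [ 13 152 211] [ 12 132 159]
fix T rect c [519.2  -8.3] size [227.8 130.3] ang 74.0 centroid [515.6  -7.2  20. ]
fix S rect c [521.6   4.9] size [283.6 129.4] ang 74.0 centroid [511.5 -26.7  20. ]
plate T rect c [464.6 295.9] size [ 67.1 194.1] ang 63.9 centroid [467.4 295.3  24. ]
plate S rect c [454.9 286.6] size [110.7 203.9] ang 72.3 centroid [449.2 283.4  24. ]Traceback (most recent call last):
  File "<stdin>", line 14, in <module>
  File "<stdin>", line 7, in rect
ZeroDivisionError: float division by zero
```

```bash
cat >> h.py <<'E'
def rect(n,c,f,z):
    c=np.float64(c).reshape(-1,2);X=cast(f,c,z)[:,:2];r=cv2.minAreaRect((X*1000).astype(np.float32))
    m=cv2.moments((X*1e5).astype(np.float32).reshape(-1,1,2));g=np.array([m['m10'],m['m01']])/max(m['m00'],1e-9)/100
    print(n,"rect c",np.round(r[0],1),"size",np.round(r[1],1),"ang",round(r[2],1),"centroid",g.round(1))
E
python3 - <<'E'
from h import *
S,T=load("side"),load("top")
up=8
def sub(f,box,fn):  # upsampled threshold contour -> subpixel
    x,y,X,Y=box;im=cv2.resize(f["img"][y:Y,x:X],None,fx=up,fy=up,interpolation=cv2.INTER_CUBIC)
    m=fn(cv2.cvtColor(im,cv2.COLOR_BGR2HSV).astype(int)).astype(np.uint8)*255
    c=max(cv2.findContours(m,0,1)[0],key=cv2.contourArea).reshape(-1,2);return (c+.5)/up-.5+[x,y]
dark=lambda h:(h[...,2]<120)&(h[...,1]<110)
rect("handle T",sub(T,(174,196,192,221),dark),T,.064)
rect("handle S",sub(S,(207,154,236,172),dark),S,.064)
white=lambda h:(h[...,2]>170)&(h[...,1]<70)
pt=sub(T,(163,183,200,232),white);rect("plate T",pt,T,.024)
fx=sub(T,(222,170,292,222),lambda h:(h[...,1]<75)&(h[...,2]>130))
rect("fix T",cv2.convexHull(fx.astype(np.float32)),T,.02)
fs=sub(S,(238,192,292,256),lambda h:(h[...,0]>60)&(h[...,0]<130)&(h[...,2]>165)&(h[...,1]<80))
rect("fix S",cv2.convexHull(fs.astype(np.float32)),S,.02)
grn=lambda h:(h[...,0]>40)&(h[...,0]<90)&(h[...,1]>70)
rect("board T",sub(T,(240,180,275,215),grn),T,.036);rect("board S",sub(S,(245,205,285,232),grn),S,.036)
def nest(f,b,n): rect(n,cv2.convexHull(sub(f,b,lambda h:(h[...,1]<18)&(h[...,2]>200)).astype(np.float32)),f,.033)
nest(T,(244,181,272,210),"nest T");nest(S,(248,208,282,230),"nest S")
tips=np.array([[175+441/5-.4,145+184/5-.4],[175+459/5-.4,145+362/5-.4]])
a=cast(S,tips[:1],.124)[0];b=cast(S,tips[1:],.104)[0];print("tips side",a.round(4),b.round(4),"mid",((a+b)/2).round(4),"len",np.linalg.norm((a-b)[:2]),"ang",np.degrees(np.arctan2(*(a-b)[[1,0]])))
E
```

```text
handle T rect c [462.4 298.6] size [18.3 74.3] ang 65.1 centroid [462.4 297.6]
handle S rect c [457.9 275.4] size [68.7 83.8] ang 65.3 centroid [459.6 278.5]
plate T rect c [461.2 289.3] size [ 93.4 200.1] ang 67.3 centroid [465.7 296.5]
fix T rect c [522.1 -11.5] size [243.4 150.4] ang 74.2 centroid [518.6 -10.6]
fix S rect c [518.6  -4.4] size [252.3 129.3] ang 74.3 centroid [517.6  -7.8]
board T rect c [512.2 -10.4] size [40. 38.] ang 87.2 centroid [512.9 -10.5]
board S rect c [507.3  -4.2] size [50.4 34.3] ang 53.2 centroid [506.8  -5.1]
nest T rect c [516.5 -15.7] size [116.7 122.1] ang 88.8 centroid [514.9 -15. ]
nest S rect c [541.6 -15. ] size [70.3 32.5] ang 75.0 centroid [541.7 -14.7]
tips side [0.5351 0.0566 0.124 ] [ 0.4972 -0.0768  0.104 ] mid [ 0.5162 -0.0101  0.114 ] len 0.13867439491363825 ang 74.15190302835482
```

Emit:
move_arm(rows=[[0,0,0,0,0,6.96,1],[0,0,0,0,0,6.96,1],[0,0,0,0,0,6.96,1],[0,0,0,0,0,6.96,1],[0,0,0,0,0,6.96,1],[0,0,0,0,0,6.96,1],[0,0,0,0,0,6.96,1],[0,0,0,0,0,6.96,1],[0,0,0,0,0,6.96,1],[0,0,0,0,0,6.96,1],[0,0,0,0,0,6.96,1],[0,0,0,0,0,6.96,1],[0,0,0,0,0,6.96,1],[0,0,0,0,0,6.96,1]])

```text
time: 1.27
tool_pos: [0.1874, 0.5958, 0.2495]
tool_rot: [0.0, 0.845, 0.535, -0.001]
contact_force: [0.8, -0.7, 0.6]
gripper_width: 1.0
grasp_force: 0.0
```

Emit:
move_arm(rows=[[-1.29,3.13,0,0,0,0,1],[-1.29,3.13,0,0,0,0,1],[-1.29,3.13,0,0,0,0,1],[-1.29,3.13,0,0,0,0,1],[-1.29,3.13,0,0,0,0,1],[-1.29,3.13,0,0,0,0,1],[-1.29,3.13,0,0,0,0,1],[-1.29,3.13,0,0,0,0,1],[-1.29,3.13,0,0,0,0,1],[-1.29,3.13,0,0,0,0,1],[-1.29,3.13,0,0,0,0,1],[-1.29,3.13,0,0,0,0,1],[0,0,0,0,0,0,1],[0,0,0,0,0,0,1],[0,0,0,0,0,0,1]])

```text
time: 2.52
tool_pos: [0.4626, 0.2977, 0.2498]
tool_rot: [-0.0, 0.843, 0.538, -0.0]
contact_force: [-0.9, 1.1, -0.2]
gripper_width: 1.002
grasp_force: 0.0
```

Emit:
move_arm(rows=[[0,0,3,0,0,0,1],[0,0,3,0,0,0,1],[0,0,3,0,0,0,1],[0,0,3,0,0,0,1],[0,0,2.5,0,0,0,1],[0,0,2,0,0,0,1],[0,0,1.5,0,0,0,1],[0,0,1,0,0,0,1],[0,0,0.5,0,0,0,1],[0,0,0,0,0,0,1],[0,0,0,0,0,0,1]])

```text
time: 3.43
tool_pos: [0.4689, 0.3062, 0.0706]
tool_rot: [-0.001, 0.842, 0.539, 0.01]
contact_force: [-24.4, 5.5, 59.9]
gripper_width: 0.998
grasp_force: 27.9
```

```bash
python3 - <<'E'
from h import *
f=grab("side");cv2.imwrite("pics/s2.png",cv2.resize(f["img"][80:200,150:290],None,fx=5,fy=5,interpolation=2))
E
```

```text
(no output)
```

View pics/s2.png

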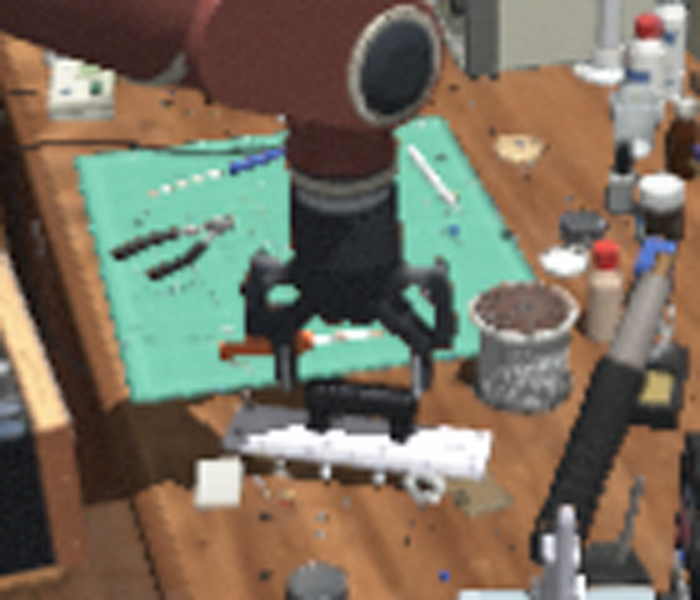

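The fingers stand along the plate instead of across it: `minAreaRect` put 65° on the bar's short side. I'll lift, turn 90° and measure again.

Emit:
move_arm(rows=[[0,0,-1,0,0,0,1],[0,0,-2,0,0,0,1],[0,0,-3,0,0,0,1],[0,0,-3,0,0,0,1],[0,0,-4,0,0,0,1],[0,0,-4,0,0,0,1],[0,0,0,0,0,-6.92,1],[0,0,0,0,0,-6.92,1],[0,0,0,0,0,-6.92,1],[0,0,0,0,0,-6.92,1],[0,0,0,0,0,-6.92,1],[0,0,0,0,0,-6.92,1],[0,0,0,0,0,-6.92,1],[0,0,0,0,0,-6.92,1],[0,0,0,0,0,-6.92,1],[0,0,0,0,0,-6.92,1],[0,0,0,0,0,-6.92,1],[0,0,0,0,0,-6.92,1],[0,0,0,0,0,-6.92,1],[0,0,0,0,0,0,1]])

```text
time: 5.15
tool_pos: [0.4619, 0.2989, 0.2251]
tool_rot: [-0.0, 0.214, 0.977, -0.0]
contact_force: [0.4, -1.2, -0.7]
gripper_width: 1.002
grasp_force: 0.0
```

```bash
cat >> h.py <<'E'
up=8
def sub(f,box,fn):
    x,y,X,Y=box;im=cv2.resize(f["img"][y:Y,x:X],None,fx=up,fy=up,interpolation=cv2.INTER_CUBIC)
    m=fn(cv2.cvtColor(im,cv2.COLOR_BGR2HSV).astype(int)).astype(np.uint8)*255
    c=max(cv2.findContours(m,0,1)[0],key=cv2.contourArea).reshape(-1,2);return (c+.5)/up-.5+[x,y]
dark=lambda h:(h[...,2]<120)&(h[...,1]<110)
white=lambda h:(h[...,2]>170)&(h[...,1]<70)
E
python3 - <<'E'
from h import *
S=grab("side");T=grab("top")
a=cv2.resize(S["img"][140:195,180:260],None,fx=5,fy=5,interpolation=2);b=cv2.resize(T["img"][175:240,150:210],None,fx=6,fy=6,interpolation=2)
o=np.zeros((max(a.shape[0],b.shape[0]),a.shape[1]+b.shape[1],3),np.uint8);o[:a.shape[0],:a.shape[1]]=a;o[:b.shape[0],a.shape[1]:]=b
cv2.imwrite("pics/c3.png",o);np.savez("side3.npz",**S);np.savez("top3.npz",**T)
S0=load("side")
for n,F in(("old",S0),("new",S)):
    rect(n+" handleS",sub(F,(204,150,240,172),dark),F,.06);rect(n+" plateS",cv2.convexHull(sub(F,(186,150,255,182),white).astype(np.float32)),F,.024)
E
```

```text
old handleS rect c [459.3 281.1] size [69.1 84.3] ang 65.3 centroid [461.1 284.1]
old plateS rect c [450.4 278.8] size [120.9 206.1] ang 66.4 centroid [448.5 284.5]
new handleS rect c [453.2 292.3] size [ 97.9 101.6] ang 74.4 centroid [457.7 289.5]
new plateS rect c [450.3 278.6] size [119.9 206.2] ang 66.7 centroid [449.  283.8]
```

View pics/c3.png

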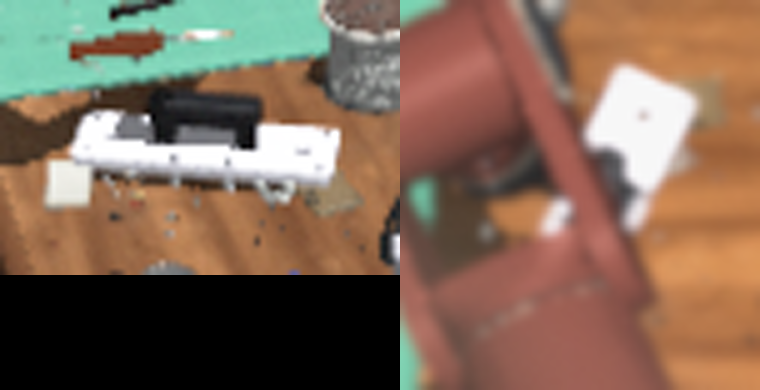

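The plate is unmoved (side fit shifts under 0.7 mm). Tool y is now at 65°, across the bar. I'll check the bar's middle along its length using the plate's holes.

```bash
python3 - <<'E'
from h import *
T,S=load("top"),load("side")
def spot(f,u,v,r=3):
    g=cv2.resize(f["img"][v-r:v+r+1,u-r:u+r+1],None,fx=8,fy=8,interpolation=cv2.INTER_CUBIC)[...,1].astype(float)
    w=np.clip(np.percentile(g,60)-g-8,0,None);y,x=np.mgrid[:g.shape[0],:g.shape[1]]
    return [u-r+((w*x).sum()/w.sum()+.5)/8-.5,v-r+((w*y).sum()/w.sum()+.5)/8-.5]
p=[spot(T,191,194,2),spot(T,176,224,2)];X=cast(T,p,.024)[:,:2];print("T",np.round(p,2),X.round(4),"mid",X.mean(0).round(4),"len",np.linalg.norm(X[0]-X[1]),np.degrees(np.arctan2(*(X[0]-X[1])[::-1])))
# side: end-face top corners of plate, screw-like holes at s1 crop (138,112),(328,127)
p=[[175+138/5-.4,145+112/5-.4],[175+328/5-.4,145+127/5-.4]];X=cast(S,p,.024)[:,:2];print("S",X.round(4),"mid",X.mean(0).round(4),np.linalg.norm(X[0]-X[1]),np.degrees(np.arctan2(*(X[1]-X[0])[::-1])))
# handle bar top, side view: ends of top edge from s1 crop
p=[[175+178/5-.4,145+68/5-.4],[175+287/5-.4,145+72/5-.4]];X=cast(S,p,.064)[:,:2];print("bar S back edge",X.round(4),X.mean(0).round(4),np.linalg.norm(X[0]-X[1]))
print("shadow-free T plate hull ends",end="");c=cast(T,sub(T,(163,183,202,229),white),.024)[:,:2]
u=np.array([.907,-.421]);s=c@u;n=np.array([.421,.907]);print(np.sort(s)[[5,-5]],(s.min()+s.max())/2, np.array([.4619,.2989])@u, ((c@n).min(),(c@n).max()),np.array([.4619,.2989])@n)
E
```

```text
T [[190.09 193.78]
 [175.69 223.91]] [[0.5286 0.2676]
 [0.4024 0.3273]] mid [0.4655 0.2975] len 0.1396005608806608 -25.292659630531666
S [[0.4034 0.3275]
 [0.5297 0.2676]] mid [0.4666 0.2975] 0.1397290787017698 -25.382281969687202
bar S back edge [[0.4326 0.3159]
 [0.5054 0.2875]] [0.469  0.3017] 0.07815343360230578
shadow-free T plate hull ends[0.19769186 0.3968078 ] 0.296944417157259 0.29310640000000004 (np.float64(0.4225147138534662), np.float64(0.5001278016929339)) 0.4655622
```

Emit:
move_arm(rows=[[-0.43,0.04,2,0,0,0,1],[0,0,3,0,0,0,1],[0,0,3,0,0,0,1],[0,0,3,0,0,0,1],[0,0,2,0,0,0,1],[0,0,1.5,0,0,0,1],[0,0,1,0,0,0,1],[0,0,0.8,0,0,0,1],[0,0,0.5,0,0,0,1],[0,0,0.4,0,0,0,1],[0,0,0,0,0,0,1],[0,0,0,0,0,0,1]])

```text
time: 6.25
tool_pos: [0.4676, 0.2964, 0.054]
tool_rot: [0.0, 0.216, 0.976, 0.0]
contact_force: [-0.0, 0.3, -0.3]
gripper_width: 1.003
grasp_force: 0.0
```

Emit:
move_arm(rows=[[0.18,0,0.1,0,0,0,1],[0,0,0,0,0,0,1],[0,0,0,0,0,0,-1],[0,0,0,0,0,0,-1],[0,0,0,0,0,0,-1],[0,0,0,0,0,0,-1],[0,0,0,0,0,0,-1],[0,0,0,0,0,0,-1],[0,0,0,0,0,0,-1],[0,0,0,0,0,0,-1],[0,0,0,0,0,0,-1],[0,0,0,0,0,0,-1]])

```text
time: 7.25
tool_pos: [0.4656, 0.297, 0.0525]
tool_rot: [0.0, 0.216, 0.976, 0.0]
contact_force: [-0.1, 0.0, 2.1]
gripper_width: 0.249
grasp_force: 62.1
```

Emit:
move_arm(rows=[[0,0,-0.5,0,0,0,-1],[0,0,-1,0,0,0,-1],[0,0,-2,0,0,0,-1],[0,0,-3,0,0,0,-1],[0,0,-3,0,0,0,-1],[0,0,-3,0,0,0,-1],[0,0,-3,0,0,0,-1],[0,0,-2,0,0,0,-1],[0,0,-1,0,0,0,-1],[0,0,-0.5,0,0,0,-1]])

```text
time: 8.08
tool_pos: [0.4659, 0.2971, 0.2444]
tool_rot: [0.001, 0.216, 0.976, 0.001]
contact_force: [0.1, -0.3, -3.6]
gripper_width: 0.246
grasp_force: 61.7
```

Emit:
move_arm(rows=[[0,0,0,0,0,3,-1],[0,0,0,0,0,6,-1],[0,0,0,0,0,6.9,-1],[0,0,0,0,0,6.9,-1],[0,0,0,0,0,6.9,-1],[0,0,0,0,0,6.9,-1],[0,0,0,0,0,6.9,-1],[0,0,0,0,0,6.9,-1],[0,0,0,0,0,6.9,-1],[0,0,0,0,0,6.9,-1],[0,0,0,0,0,6.9,-1],[0,0,0,0,0,5.8,-1],[0,0,0,0,0,4,-1],[0,0,0,0,0,0,-1],[0,0,0,0,0,0,-1]])

```text
time: 9.33
tool_pos: [0.4646, 0.2965, 0.2403]
tool_rot: [-0.0, 0.797, 0.604, -0.002]
contact_force: [0.2, 0.4, -5.1]
gripper_width: 0.245
grasp_force: 61.5
```

Emit:
move_arm(rows=[[-1,0.48,0,0,0,0,-1],[-2,0.95,0,0,0,0,-1],[-2.2,1.04,0,0,0,0,-1],[-2.2,1.04,0,0,0,0,-1],[-2.2,1.04,0,0,0,0,-1],[-2.2,1.04,0,0,0,0,-1],[-2.2,1.04,0,0,0,0,-1],[-2.2,1.04,0,0,0,0,-1],[-2.2,1.04,0,0,0,0,-1],[-2.2,1.04,0,0,0,0,-1],[-2.2,1.04,0,0,0,0,-1],[-2.2,1.04,0,0,0,0,-1],[-2.1,1,0,0,0,0,-1],[-1,0.48,0,0,0,0,-1],[0,0,0,0,0,0,-1],[0,0,0,0,0,0,-1],[0,0,0,0,0,0,-1],[0,0,0,0,0,0,-1]])

```text
time: 10.83
tool_pos: [0.5166, -0.0089, 0.2421]
tool_rot: [-0.0, 0.797, 0.603, -0.0]
contact_force: [-0.2, 1.1, -4.4]
gripper_width: 0.251
grasp_force: 61.5
```

```bash
python3 - <<'E'
from h import *
st=manip.state();print({k:np.round(st[k],4) for k in("tool_pos","tool_rot","contact_force","ft_torque","time")})
S=grab("side");T=grab("top");np.savez("side4.npz",**S);np.savez("top4.npz",**T)
a=cv2.resize(S["img"][160:260,215:300],None,fx=5,fy=5,interpolation=2);b=cv2.resize(T["img"][165:225,220:295],None,fx=5,fy=5,interpolation=2)
o=np.zeros((max(a.shape[0],b.shape[0]),a.shape[1]+b.shape[1],3),np.uint8);o[:a.shape[0],:a.shape[1]]=a;o[:b.shape[0],a.shape[1]:]=b
cv2.imwrite("pics/c4.png",o)
E
```

```text
{'tool_pos': array([ 0.5166, -0.0089,  0.2421]), 'tool_rot': array([-3.000e-04,  7.974e-01,  6.035e-01, -0.000e+00]), 'contact_force': array([-0.2325,  1.1133, -4.3632]), 'ft_torque': array([ 0.0217, -0.0116, -0.0263]), 'time': np.float64(10.8333)}
```

View pics/c4.png

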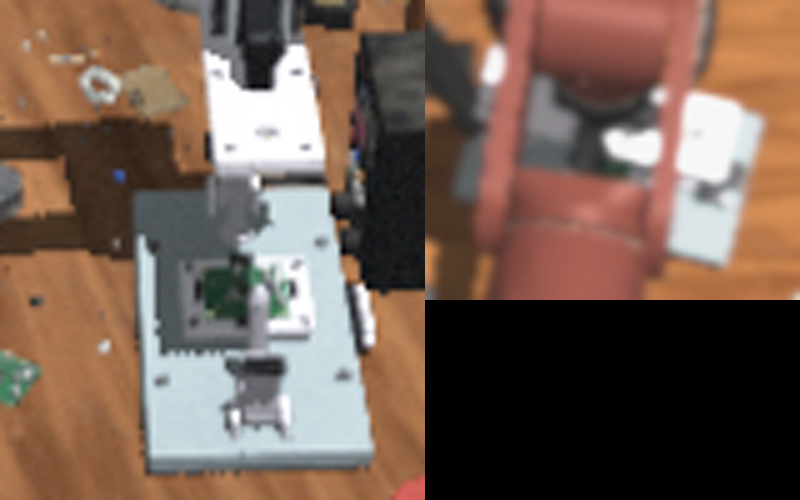

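The plate is level over the fixture. Its −y hole shows in the side crop at (267,131), and the short rod tip at (258,284). I'll compare them in the same camera.

```bash
python3 - <<'E'
from h import *
S,S0,T0=load("side"),load("side"),load("top")
S=dict(np.load("side4.npz"));ex=np.array([.9622,-.2723]);ey=np.array([.2723,.9622]);tcp=np.array([.5166,-.0089])
def fr(X): return ((X@ex)*1000).round(1),((X@ey)*1000).round(1)
print("tcp",fr(tcp))
g=cv2.resize(S["img"][182:190,262:275],None,fx=8,fy=8,interpolation=cv2.INTER_CUBIC)[...,1].astype(float)
w=np.clip(225-g,0,None);y,x=np.mgrid[:g.shape[0],:g.shape[1]];p=[262+((w*x).sum()/w.sum()+.5)/8-.5,182+((w*y).sum()/w.sum()+.5)/8-.5]
for q in (p,[268,185.8]): print("hole",np.round(q,2),fr(cast(S,[q],.2131)[0,:2]),"-> centre y",fr(cast(S,[q],.2131)[0,:2])[1]+70)
# corners of plate top near edge, and base corners in S (crop c4): left/right of near edge
k=lambda u,v:[215+u/5-.4,160+v/5-.4]
c=cast(S,[k(148,457),k(372,455)],.02)[:,:2];print("base near corners",fr(c[0]),fr(c[1]))
print("tips",fr(cast(S,[k(258,282)],.104)[0,:2]))
g=S0["img"][:,:,1].astype(int);print("tall rows 178-192 cols 258-268");print(g[178:196,257:270]);print("short");print(g[214:232,261:274])
E
```

```text
tcp (np.float64(499.5), np.float64(132.1))
hole [268.19 186.01] (np.float64(499.8), np.float64(63.1)) -> centre y 133.1
hole [268.  185.8] (np.float64(499.3), np.float64(64.0)) -> centre y 134.0
base near corners (np.float64(435.4), np.float64(13.1)) (np.float64(562.9), np.float64(9.3))
tips (np.float64(499.2), np.float64(65.6))
tall rows 178-192 cols 258-268
[[104 110 105  40  46  40  45  44  49  49  41  41  42]
 [109 107  78  42  46  49  44  43  44  41  44  45  64]
 [110  97  46  44  46  51  49  49  46  45  43  31  66]
 [104  66  42  45  72 147 204 129  46  43  42  33  65]
 [104  42  45  44  93 185 225 182  46  43  40  53  96]
 [ 70  40  47  49  96 179 203 183  46  43  39  57 108]
 [ 50  65  57  60  95 164 179 164  81  41  41  65 105]
 [ 48  70  52  59  85 135 157 143  80  39  52  88 103]
 [ 38  60  75  78  98 130 150 137  70  37  56  97 102]
 [ 37 124 226 197 123 133 146 158 160  42  62 102 106]
 [ 35 130 230 208 128 135 149 158 167  56  91  85  91]
 [ 40 121 223 201 129 136 150 168 196  54  86  71  77]
 [ 40 123 228 207 127 135 148 184 229  62  73  70  71]
 [ 44  92 181 206 127 1
[... 549 characters left out ...]
05 153 194 207 186 120 141 175 175 157]
 [117 127 123 128 151 175 186 165 117 108 153 190 251]
 [134 137 133 131 122 133 162 147 119 116 138 195 253]
 [132 129 117 110 114 133 150 146 127 138 166 197 245]
 [154  93  79  84 118 140 150 146 150 190 199 213 240]
 [243  65  44  72 119 145 150 192 250 252 252 252 253]
 [244 157 148 131 121 143 154 193 250 245 245 245 246]
 [213 188 182 154 125 141 150 167 199 187 188 190 189]
 [131 132 132 117 124 143 150 134 122 122 120 121 118]
 [189 187 178 132 126 146 152 159 188 186 187 186 185]
 [218 218 208 147 128 145 155 176 217 219 218 217 217]
 [219 216 194 180 176 187 184 173 191 197 209 218 218]
 [148 156 166 122 126 129 126 111 115 119 142 196 219]]
```

Emit:
move_arm(rows=[[-0.13,0,1,0,0,0,-1],[0,0,1.5,0,0,0,-1],[0,0,1.5,0,0,0,-1],[0,0,1,0,0,0,-1],[0,0,0.6,0,0,0,-1],[0,0,0.3,0,0,0,-1],[0,0,0,0,0,0,-1],[0,0,0,0,0,0,-1],[0,0,0,0,0,0,-1]])

```text
time: 11.68
tool_pos: [0.5171, -0.0111, 0.1844]
tool_rot: [0.001, 0.798, 0.603, 0.001]
contact_force: [0.2, -0.1, -4.4]
gripper_width: 0.249
grasp_force: 61.5
```

```bash
python3 - <<'E'
from h import *
st=manip.state();print({k:np.round(st[k],4) for k in("tool_pos","tool_rot","contact_force","ft_torque","time")})
S=grab("side");np.savez("side5.npz",**S)
cv2.imwrite("pics/c5.png",cv2.resize(S["img"][165:250,235:300],None,fx=7,fy=7,interpolation=2))
E
```

```text
{'tool_pos': array([ 0.5171, -0.0111,  0.1844]), 'tool_rot': array([7.000e-04, 7.978e-01, 6.029e-01, 6.000e-04]), 'contact_force': array([ 0.1553, -0.0976, -4.4101]), 'ft_torque': array([-0.0217,  0.011 , -0.0185]), 'time': np.float64(11.6833)}
```

View pics/c5.png

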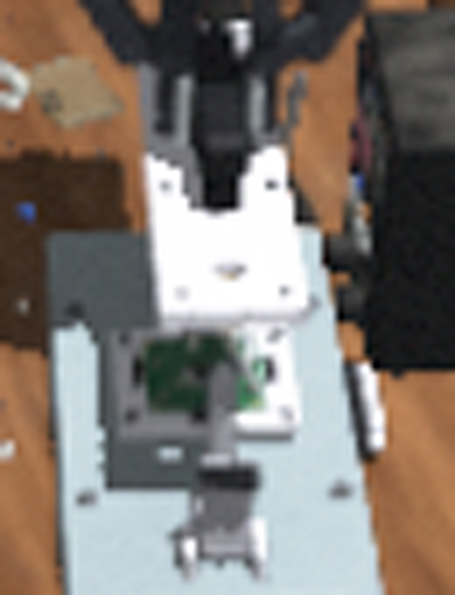

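The hole in the crop is at about (230,270) and the short rod tip at (222,365), with the plate still clear above the rods. I'll compare their positions.

```bash
python3 - <<'E'
from h import *
ex=np.array([.9622,-.2723]);ey=np.array([.2723,.9622]);S=dict(np.load("side5.npz"));S0=load("side")
fr=lambda X:(((X@ex)*1000).round(1),((X@ey)*1000).round(1))
g=cv2.resize(S["img"][200:208,262:274],None,fx=8,fy=8,interpolation=cv2.INTER_CUBIC)[...,1].astype(float)
w=np.clip(225-g,0,None);y,x=np.mgrid[:g.shape[0],:g.shape[1]];p=[262+((w*x).sum()/w.sum()+.5)/8-.5,200+((w*y).sum()/w.sum()+.5)/8-.5]
z=manip.state()["tool_pos"][2]-.029
print(np.round(p,2),fr(cast(S,[p],z)[0,:2]))
for r in(216.2,216.6,217): print("short",r,fr(cast(S0,[[266.6,r]],.104)[0,:2]),"tall",fr(cast(S0,[[262.9,r-36]],.124)[0,:2]))
print(S["img"][199:209,261:275,1]); print(manip.state()["tool_pos"])
E
```

```text
[267.82 203.26] (np.float64(501.1), np.float64(60.7))
short 216.2 (np.float64(500.2), np.float64(64.8)) tall (np.float64(500.3), np.float64(206.2))
short 216.6 (np.float64(500.1), np.float64(63.1)) tall (np.float64(500.1), np.float64(204.2))
short 217 (np.float64(499.9), np.float64(61.4)) tall (np.float64(499.9), np.float64(202.1))
[[254 254 254 254 254 254 254 254 254 254 255 254 254 254]
 [254 254 254 254 254 254 254 254 254 254 255 255 254 254]
 [254 254 254 254 254 254 254 254 254 254 255 255 254 254]
 [254 254 254 254 251 237 235 228 235 252 255 255 254 254]
 [254 254 254 254 231 193 192 169 157 235 255 255 254 254]
 [254 254 254 254 252 228 196 174 226 253 255 255 255 254]
 [253 254 254 254 254 253 252 252 254 255 255 255 255 254]
 [222 253 254 254 255 254 255 255 255 255 255 255 255 253]
 [225 254 254 254 255 254 254 255 255 255 255 255 255 253]
 [253 254 254 254 254 254 255 254 254 254 253 254 254 253]]
[ 0.51707635 -0.01111322  0.1843988 ]
```

Emit:
move_arm(rows=[[0.1,-0.08,0.2,0,0,0,-1],[0,0,0.2,0,0,0,-1],[0,0,0.2,0,0,0,-1],[0,0,0.2,0,0,0,-1],[0,0,0.1,0,0,0,-1],[0,0,0.1,0,0,0,-1],[0,0,0,0,0,0,-1],[0,0,0,0,0,0,-1]])

```text
time: 12.4
tool_pos: [0.5159, -0.0098, 0.1732]
tool_rot: [-0.0, 0.798, 0.603, -0.0]
contact_force: [0.2, 0.0, -4.9]
gripper_width: 0.251
grasp_force: 61.5
```

Emit:
move_arm(rows=[[0,0,0.1,0,0,0,-1],[0,0,0.1,0,0,0,-1],[0,0,0.1,0,0,0,-1],[0,0,0,0,0,0,-1],[0,0,0,0,0,0,-1]])

```text
time: 12.82
tool_pos: [0.5159, -0.0098, 0.1702]
tool_rot: [-0.0, 0.798, 0.603, -0.0]
contact_force: [-0.2, 0.4, -3.9]
gripper_width: 0.25
grasp_force: 61.5
```

Emit:
move_arm(rows=[[0,0,0.1,0,0,0,-1],[0,0,0.1,0,0,0,-1],[0,0,0,0,0,0,-1],[0,0,0,0,0,0,-1]])

```text
time: 13.15
tool_pos: [0.5159, -0.0098, 0.1682]
tool_rot: [-0.0, 0.798, 0.603, -0.0]
contact_force: [-0.2, 0.2, -4.1]
gripper_width: 0.247
grasp_force: 61.5
```

Emit:
move_arm(rows=[[0,0,0.1,0,0,0,-1],[0,0,0.1,0,0,0,-1],[0,0,0,0,0,0,-1],[0,0,0,0,0,0,-1]])

```text
time: 13.48
tool_pos: [0.516, -0.0098, 0.1663]
tool_rot: [0.0, 0.798, 0.603, 0.0]
contact_force: [0.0, -0.1, -4.4]
gripper_width: 0.247
grasp_force: 61.5
```

Emit:
move_arm(rows=[[0,0,0.1,0,0,0,-1],[0,0,0.1,0,0,0,-1],[0,0,0.1,0,0,0,-1],[0,0,0,0,0,0,-1],[0,0,0,0,0,0,-1]])

```text
time: 13.9
tool_pos: [0.516, -0.0098, 0.1632]
tool_rot: [0.0, 0.798, 0.603, 0.0]
contact_force: [0.7, -0.1, -5.1]
gripper_width: 0.248
grasp_force: 61.5
```

```bash
python3 - <<'E'
from h import *
ex=np.array([.9622,-.2723]);ey=np.array([.2723,.9622]);st=manip.state()
S=grab("side")
cv2.imwrite("pics/c6.png",cv2.resize(S["img"][165:250,235:300],None,fx=7,fy=7,interpolation=2))
for k in("contact_force","ft_torque"): v=st[k];print(k,v[:2]@ex,v[:2]@ey,v[2])
E
```

```text
contact_force 0.6853504995438754 0.07473219936051674 -5.119795081021705
ft_torque 0.040921469468083484 -0.17870935671272345 0.013300054064342093
```

View pics/c6.png

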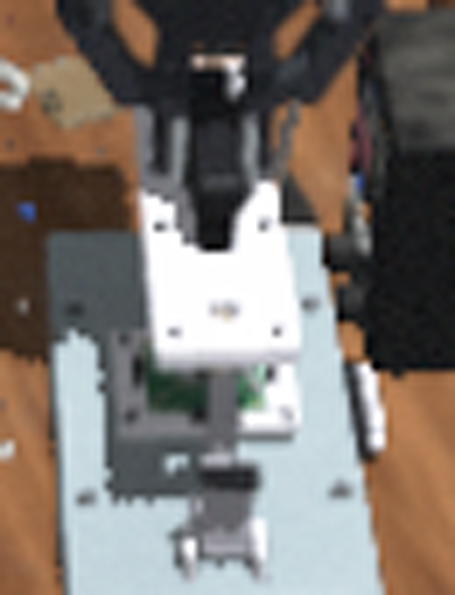

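The hole lies over the short rod, now hidden under the plate. A slight +x push is felt, so I'll ease the plate that way and read the forces.

Emit:
move_arm(rows=[[0,0.03,0,0,0,0,-1],[0,0,0,0,0,0,-1],[0,0,0,0,0,0,-1]])

```text
time: 14.2
tool_pos: [0.5161, -0.0099, 0.1633]
tool_rot: [-0.0, 0.798, 0.603, -0.0]
contact_force: [0.2, 0.1, -3.8]
gripper_width: 0.243
grasp_force: 61.5
```

```bash
cat > f.py <<'E'
from plant import manip
import numpy as np
ex=np.array([.9622,-.2723]);ey=np.array([.2723,.9622]);st=manip.state()
for k in("contact_force","ft_torque"): v=st[k];print(k,np.round([v[:2]@ex,v[:2]@ey,v[2]],3))
p=st["tool_pos"];print("frame xy z",(np.array([p[:2]@ex,p[:2]@ey,p[2]])*1000).round(2),np.round(st["tool_rot"],4),st["time"])
E
python3 f.py
```

```text
contact_force [ 0.129  0.122 -3.813]
ft_torque [-0.019 -0.03  -0.005]
frame xy z [499.32 131.04 163.25] [-1.000e-04  7.978e-01  6.029e-01 -1.000e-04] 14.2
```

Emit:
move_arm(rows=[[0,0,0.1,0,0,0,-1],[0,0,0.1,0,0,0,-1],[0,0,0.1,0,0,0,-1],[0,0,0.1,0,0,0,-1],[0,0,0,0,0,0,-1],[0,0,0,0,0,0,-1]])

```text
time: 14.7
tool_pos: [0.5162, -0.0099, 0.1592]
tool_rot: [-0.0, 0.798, 0.603, -0.0]
contact_force: [-1.2, 1.0, -4.6]
gripper_width: 0.248
grasp_force: 61.5
```

```bash
python3 f.py
```

```text
contact_force [-1.394  0.65  -4.612]
ft_torque [ 0.053  0.019 -0.01 ]
frame xy z [499.37 131.02 159.19] [-1.000e-04  7.978e-01  6.029e-01 -1.000e-04] 14.7
```

Emit:
move_arm(rows=[[0,0,0.1,0,0,0,-1],[0,0,0.1,0,0,0,-1],[0,0,0.1,0,0,0,-1],[0,0,0.1,0,0,0,-1],[0,0,0,0,0,0,-1],[0,0,0,0,0,0,-1]])

```text
time: 15.2
tool_pos: [0.5162, -0.0099, 0.1552]
tool_rot: [-0.0, 0.798, 0.603, -0.0]
contact_force: [-0.2, -0.5, -4.9]
gripper_width: 0.247
grasp_force: 61.5
```

```bash
python3 f.py
```

```text
contact_force [-0.005 -0.548 -4.87 ]
ft_torque [ 0.02  -0.003  0.016]
frame xy z [499.38 131.03 155.21] [-0.000e+00  7.978e-01  6.029e-01 -1.000e-04] 15.2
```

Emit:
move_arm(rows=[[0,0,0.1,0,0,0,-1],[0,0,0.1,0,0,0,-1],[0,0,0.1,0,0,0,-1],[0,0,0.1,0,0,0,-1],[0,0,0,0,0,0,-1],[0,0,0,0,0,0,-1]])

```text
time: 15.7
tool_pos: [0.5162, -0.0099, 0.1512]
tool_rot: [-0.0, 0.798, 0.603, -0.0]
contact_force: [0.2, 0.1, -4.7]
gripper_width: 0.249
grasp_force: 61.5
```

```bash
python3 f.py
```

```text
contact_force [ 0.162  0.116 -4.655]
ft_torque [ 0.002 -0.039 -0.031]
frame xy z [499.41 131.05 151.23] [-0.      0.7978  0.6029 -0.    ] 15.7
```

Emit:
move_arm(rows=[[0,0,0.1,0,0,0,-1],[0,0,0.1,0,0,0,-1],[0,0,0.1,0,0,0,-1],[0,0,0,0,0,0,-1],[0,0,0,0,0,0,-1]])

```text
time: 16.12
tool_pos: [0.5163, -0.0099, 0.1482]
tool_rot: [0.0, 0.798, 0.603, -0.0]
contact_force: [0.3, 0.6, -4.4]
gripper_width: 0.249
grasp_force: 61.5
```

```bash
python3 f.py
```

```text
contact_force [ 0.134  0.702 -4.437]
ft_torque [-0.025 -0.083 -0.06 ]
frame xy z [499.44 131.03 148.23] [ 0.      0.7978  0.6029 -0.    ] 16.1167
```

Emit:
move_arm(rows=[[0,0,0.1,0,0,0,-1],[0,0,0.1,0,0,0,-1],[0,0,0,0,0,0,-1],[0,0,0,0,0,0,-1]])

```text
time: 16.45
tool_pos: [0.5163, -0.0099, 0.1463]
tool_rot: [0.0, 0.798, 0.603, -0.0]
contact_force: [-0.3, -1.2, -4.5]
gripper_width: 0.248
grasp_force: 61.5
```

```bash
python3 f.py
```

```text
contact_force [ 0.044 -1.258 -4.546]
ft_torque [-0.054 -0.083  0.023]
frame xy z [499.45 131.03 146.26] [ 1.000e-04  7.978e-01  6.029e-01 -0.000e+00] 16.45
```

Emit:
move_arm(rows=[[0,0,0.1,0,0,0,-1],[0,0,0.15,0,0,0,-1],[0,0,0.15,0,0,0,-1],[0,0,0.1,0,0,0,-1],[0,0,0,0,0,0,-1],[0,0,0,0,0,0,-1]])

```text
time: 16.95
tool_pos: [0.5163, -0.01, 0.1412]
tool_rot: [0.0, 0.798, 0.603, 0.0]
contact_force: [1.1, -0.6, -4.6]
gripper_width: 0.249
grasp_force: 61.5
```

```bash
python3 f.py
```

```text
contact_force [ 1.183 -0.287 -4.554]
ft_torque [-0.023 -0.294  0.114]
frame xy z [499.53 130.98 141.21] [2.000e-04 7.978e-01 6.029e-01 0.000e+00] 16.95
```

Emit:
move_arm(rows=[[0,0,0.15,0,0,0,-1],[0,0,0.15,0,0,0,-1],[0,0,0.15,0,0,0,-1],[0,0,0.15,0,0,0,-1],[0,0,0,0,0,0,-1],[0,0,0,0,0,0,-1]])

```text
time: 17.45
tool_pos: [0.5163, -0.01, 0.1352]
tool_rot: [0.0, 0.798, 0.603, 0.0]
contact_force: [2.2, -1.3, -4.1]
gripper_width: 0.248
grasp_force: 61.6
```

```bash
python3 f.py
```

```text
contact_force [ 2.421 -0.616 -4.086]
ft_torque [-0.013 -0.438  0.105]
frame xy z [499.53 130.99 135.16] [2.000e-04 7.978e-01 6.029e-01 0.000e+00] 17.45
```

Emit:
move_arm(rows=[[0,0.03,0,0,0,-0.15,-1],[0,0,0,0,0,0,-1],[0,0,0,0,0,0,-1]])

```text
time: 17.7
tool_pos: [0.5164, -0.01, 0.1352]
tool_rot: [-0.0, 0.797, 0.604, -0.0]
contact_force: [0.3, -0.1, -3.9]
gripper_width: 0.249
grasp_force: 61.5
```

```bash
python3 f.py
```

```text
contact_force [ 0.338 -0.039 -3.935]
ft_torque [-0.07  -0.249 -0.009]
frame xy z [499.59 130.99 135.17] [-2.000e-04  7.971e-01  6.038e-01 -1.000e-04] 17.7
```

Emit:
move_arm(rows=[[0,0,0.1,0,0,0,-1],[0,0,0.15,0,0,0,-1],[0,0,0.15,0,0,0,-1],[0,0,0.1,0,0,0,-1],[0,0,0,0,0,0,-1],[0,0,0,0,0,0,-1]])

```text
time: 18.2
tool_pos: [0.5164, -0.01, 0.13]
tool_rot: [-0.0, 0.797, 0.604, -0.0]
contact_force: [0.4, -0.2, -5.3]
gripper_width: 0.255
grasp_force: 61.5
```

```bash
python3 f.py
```

```text
contact_force [ 0.444 -0.042 -5.346]
ft_torque [-0.019 -0.228  0.022]
frame xy z [499.62 131.05 130.02] [-1.00e-04  7.97e-01  6.04e-01 -1.00e-04] 18.2
```

Emit:
move_arm(rows=[[0,0,0,-0.2,0,0,-1],[0,0,0,0,0,0,-1],[0,0,0,0,0,0,-1]])

```text
time: 18.45
tool_pos: [0.5163, -0.0099, 0.1302]
tool_rot: [0.001, 0.797, 0.604, 0.001]
contact_force: [-0.2, 0.4, -4.0]
gripper_width: 0.245
grasp_force: 61.5
```

```bash
python3 f.py
```

```text
contact_force [-0.277  0.307 -4.021]
ft_torque [-0.029 -0.059 -0.018]
frame xy z [499.52 131.06 130.19] [0.0012 0.797  0.604  0.0009] 18.45
```

Clean. I continue down towards the catches.

Emit:
move_arm(rows=[[0,0,0.1,0,0,0,-1],[0,0,0.15,0,0,0,-1],[0,0,0.15,0,0,0,-1],[0,0,0.1,0,0,0,-1],[0,0,0,0,0,0,-1],[0,0,0,0,0,0,-1]])

```text
time: 18.95
tool_pos: [0.5165, -0.01, 0.1252]
tool_rot: [0.001, 0.797, 0.604, 0.001]
contact_force: [-0.5, 0.4, -3.7]
gripper_width: 0.248
grasp_force: 61.5
```

```bash
python3 f.py
```

```text
contact_force [-0.564  0.221 -3.674]
ft_torque [-0.021  0.032  0.044]
frame xy z [499.64 131.05 125.17] [0.0012 0.797  0.6039 0.0009] 18.95
```

Emit:
move_arm(rows=[[0,0,0.1,0,0,0,-1],[0,0,0.15,0,0,0,-1],[0,0,0.15,0,0,0,-1],[0,0,0.1,0,0,0,-1],[0,0,0.1,0,0,0,-1],[0,0,0,0,0,0,-1],[0,0,0,0,0,0,-1]])

```text
time: 19.53
tool_pos: [0.5165, -0.01, 0.1192]
tool_rot: [0.001, 0.797, 0.604, 0.001]
contact_force: [0.4, 0.1, -4.4]
gripper_width: 0.251
grasp_force: 61.5
```

```bash
python3 f.py
```

```text
contact_force [ 0.399  0.201 -4.406]
ft_torque [-0.011  0.041  0.021]
frame xy z [499.71 131.05 119.21] [0.0013 0.797  0.6039 0.001 ] 19.5333
```

Emit:
move_arm(rows=[[0,0,0.1,0,0,0,-1],[0,0,0.15,0,0,0,-1],[0,0,0.15,0,0,0,-1],[0,0,0.1,0,0,0,-1],[0,0,0.1,0,0,0,-1],[0,0,0,0,0,0,-1],[0,0,0,0,0,0,-1]])

```text
time: 20.12
tool_pos: [0.5165, -0.01, 0.1132]
tool_rot: [0.001, 0.797, 0.604, 0.001]
contact_force: [0.2, 0.5, -3.8]
gripper_width: 0.246
grasp_force: 61.5
```

```bash
python3 f.py
```

```text
contact_force [ 0.106  0.505 -3.815]
ft_torque [ 0.048 -0.028  0.026]
frame xy z [499.73 131.04 113.2 ] [0.0013 0.797  0.6039 0.001 ] 20.1167
```

Emit:
move_arm(rows=[[0,0,0.1,0,0,0,-1],[0,0,0.1,0,0,0,-1],[0,0,0.1,0,0,0,-1],[0,0,0.1,0,0,0,-1],[0,0,0,0,0,0,-1],[0,0,0,0,0,0,-1]])

```text
time: 20.62
tool_pos: [0.5173, -0.0101, 0.11]
tool_rot: [0.002, 0.797, 0.604, 0.002]
contact_force: [0.4, -0.1, 0.2]
gripper_width: 0.253
grasp_force: 62.2
```

```bash
python3 f.py
```

```text
contact_force [0.423 0.035 0.164]
ft_torque [ 0.013 -0.037 -0.004]
frame xy z [500.55 131.13 110.05] [0.0021 0.797  0.6039 0.0017] 20.6167
```

Emit:
move_arm(rows=[[0,0,0.1,0,0,0,-1],[0,0,0.1,0,0,0,-1],[0,0,0.1,0,0,0,-1],[0,0,0,0,0,0,-1],[0,0,0,0,0,0,-1]])

```text
time: 21.03
tool_pos: [0.517, -0.0101, 0.1065]
tool_rot: [0.002, 0.797, 0.604, 0.001]
contact_force: [1.6, -0.5, 2.3]
gripper_width: 0.246
grasp_force: 62.3
```

```bash
python3 f.py
```

```text
contact_force [ 1.635 -0.049  2.285]
ft_torque [ 0.028 -0.244 -0.038]
frame xy z [500.24 131.05 106.53] [0.0018 0.797  0.6039 0.0014] 21.0333
```

Emit:
move_arm(rows=[[0,0.03,0.05,0,0,0,-1],[0,0,0.1,0,0,0,-1],[0,0,0.1,0,0,0,-1],[0,0,0,0,0,0,-1],[0,0,0,0,0,0,-1]])

```text
time: 21.45
tool_pos: [0.5171, -0.0101, 0.1039]
tool_rot: [0.002, 0.797, 0.604, 0.001]
contact_force: [1.1, 0.7, 3.8]
gripper_width: 0.248
grasp_force: 62.6
```

```bash
python3 f.py
```

```text
contact_force [0.854 1.003 3.825]
ft_torque [-0.029 -0.152 -0.02 ]
frame xy z [500.28 131.07 103.9 ] [0.0016 0.797  0.6039 0.0012] 21.45
```

Emit:
move_arm(rows=[[0,0.01,0.1,0,0,0,-1],[0,0,0.1,0,0,0,-1],[0,0,0.1,0,0,0,-1],[0,0,0,0,0,0,-1],[0,0,0,0,0,0,-1]])

```text
time: 21.87
tool_pos: [0.5165, -0.0101, 0.0999]
tool_rot: [0.001, 0.797, 0.604, 0.001]
contact_force: [1.7, 0.1, -1.1]
gripper_width: 0.248
grasp_force: 61.9
```

```bash
python3 f.py
```

```text
contact_force [ 1.585  0.547 -1.069]
ft_torque [ 0.046 -0.349  0.065]
frame xy z [499.78 130.91  99.89] [1.10e-03 7.97e-01 6.04e-01 7.00e-04] 21.8667
```

Emit:
move_arm(rows=[[0,0.01,0.1,0,0,0,-1],[0,0,0.1,0,0,0,-1],[0,0,0.1,0,0,0,-1],[0,0,0,0,0,0,-1],[0,0,0,0,0,0,-1]])

```text
time: 22.28
tool_pos: [0.5166, -0.0101, 0.0973]
tool_rot: [0.001, 0.797, 0.604, 0.001]
contact_force: [-0.6, -1.1, -0.7]
gripper_width: 0.248
grasp_force: 62.0
```

```bash
python3 f.py
```

```text
contact_force [-0.285 -1.196 -0.696]
ft_torque [-0.036 -0.06   0.013]
frame xy z [499.85 131.    97.25] [1.000e-03 7.970e-01 6.039e-01 6.000e-04] 22.2833
```

Emit:
move_arm(rows=[[0,0,0.1,0,0,0,-1],[0,0,0.1,0,0,0,-1],[0,0,0.1,0,0,0,-1],[0,0,0,0,0,0,-1],[0,0,0,0,0,0,-1]])

```text
time: 22.7
tool_pos: [0.517, -0.0102, 0.0945]
tool_rot: [0.001, 0.797, 0.604, 0.001]
contact_force: [-0.0, -0.5, -1.1]
gripper_width: 0.248
grasp_force: 61.9
```

```bash
python3 f.py
```

```text
contact_force [ 0.097 -0.487 -1.072]
ft_torque [ 0.023 -0.078 -0.036]
frame xy z [500.27 131.01  94.5 ] [0.0014 0.797  0.604  0.001 ] 22.7
```

Emit:
move_arm(rows=[[0,0,0.1,0,0,0,-1],[0,0,0.1,0,0,0,-1],[0,0,0.1,0,0,0,-1],[0,0,0,0,0,0,-1],[0,0,0,0,0,0,-1]])

```text
time: 23.12
tool_pos: [0.5172, -0.0102, 0.0916]
tool_rot: [0.001, 0.797, 0.604, 0.001]
contact_force: [0.9, -1.1, -2.2]
gripper_width: 0.248
grasp_force: 61.8
```

```bash
python3 f.py
```

```text
contact_force [ 1.168 -0.761 -2.159]
ft_torque [-0.021 -0.226 -0.039]
frame xy z [500.38 131.02  91.62] [0.0015 0.797  0.6039 0.0011] 23.1167
```

Emit:
move_arm(rows=[[0,0.02,0.1,0,0,0,-1],[0,0,0.1,0,0,0,-1],[0,0,0.05,0,0,0,-1],[0,0,0,0,0,0,-1],[0,0,0,0,0,0,-1]])

```text
time: 23.53
tool_pos: [0.5173, -0.0102, 0.0892]
tool_rot: [0.001, 0.797, 0.604, 0.001]
contact_force: [0.1, -0.2, -2.0]
gripper_width: 0.248
grasp_force: 62.0
```

```bash
python3 f.py
```

```text
contact_force [ 0.177 -0.111 -1.983]
ft_torque [ 0.023 -0.038  0.002]
frame xy z [500.56 131.03  89.18] [0.0014 0.797  0.6039 0.0011] 23.5333
```

Emit:
move_arm(rows=[[0,0,0.05,0,0,0,-1],[0,0,0.05,0,0,0,-1],[0,0,0,0,0,0,-1],[0,0,0,0,0,0,-1]])

```text
time: 23.87
tool_pos: [0.5173, -0.0102, 0.0883]
tool_rot: [0.001, 0.797, 0.604, 0.001]
contact_force: [0.8, -0.2, -1.1]
gripper_width: 0.248
grasp_force: 62.0
```

```bash
python3 f.py
```

```text
contact_force [ 0.829  0.049 -1.123]
ft_torque [-0.007 -0.05   0.01 ]
frame xy z [500.56 131.05  88.27] [0.0014 0.797  0.604  0.001 ] 23.8667
```

Emit:
move_arm(rows=[[0,0,0.05,0,0,0,-1],[0,0,0.05,0,0,0,-1],[0,0,0,0,0,0,-1],[0,0,0,0,0,0,-1]])

```text
time: 24.2
tool_pos: [0.5175, -0.0102, 0.0876]
tool_rot: [0.001, 0.797, 0.604, 0.001]
contact_force: [-1.6, -0.3, 2.4]
gripper_width: 0.249
grasp_force: 62.3
```

```bash
python3 f.py
```

```text
contact_force [-1.44  -0.671  2.42 ]
ft_torque [-0.056  0.19   0.019]
frame xy z [500.69 131.05  87.59] [0.0014 0.797  0.6039 0.0011] 24.2
```

Emit:
move_arm(rows=[[0,0,0.05,0,0,0,-1],[0,0,0,0,0,0,-1],[0,0,0,0,0,0,-1]])

```text
time: 24.45
tool_pos: [0.5175, -0.0102, 0.0872]
tool_rot: [0.001, 0.797, 0.604, 0.001]
contact_force: [-1.2, -0.2, 4.3]
gripper_width: 0.25
grasp_force: 62.7
```

```bash
python3 f.py
```

```text
contact_force [-1.063 -0.477  4.293]
ft_torque [-0.082  0.472  0.012]
frame xy z [500.71 131.06  87.22] [0.0014 0.797  0.604  0.0011] 24.45
```

Emit:
move_arm(rows=[[0,-0.02,0,0.12,0,0,-1],[0,0,0,0,0,0,-1],[0,0,0,0,0,0,-1]])

```text
time: 24.7
tool_pos: [0.5175, -0.0102, 0.0872]
tool_rot: [0.001, 0.797, 0.604, 0.001]
contact_force: [-0.3, 0.3, 5.7]
gripper_width: 0.249
grasp_force: 62.6
```

```bash
python3 f.py
```

```text
contact_force [-0.4    0.182  5.723]
ft_torque [-0.058  0.328 -0.018]
frame xy z [500.77 131.07  87.22] [9.000e-04 7.970e-01 6.039e-01 7.000e-04] 24.7
```

Emit:
move_arm(rows=[[0,0,0.05,0,0,0,-1],[0,0,0,0,0,0,-1],[0,0,0,0,0,0,-1]])

```text
time: 24.95
tool_pos: [0.5176, -0.0102, 0.0869]
tool_rot: [0.001, 0.797, 0.604, 0.001]
contact_force: [-1.2, -0.2, 6.3]
gripper_width: 0.247
grasp_force: 63.0
```

```bash
python3 f.py
```

```text
contact_force [-1.145 -0.496  6.292]
ft_torque [-0.12   0.434  0.035]
frame xy z [500.81 131.08  86.88] [9.000e-04 7.970e-01 6.039e-01 7.000e-04] 24.95
```

Emit:
move_arm(rows=[[0,-0.03,0,0.1,0,0,-1],[0,0,0.05,0,0,0,-1],[0,0,0,0,0,0,-1],[0,0,0,0,0,0,-1]])

```text
time: 25.28
tool_pos: [0.5176, -0.0103, 0.0867]
tool_rot: [0.0, 0.797, 0.604, 0.0]
contact_force: [-0.9, -0.7, 6.8]
gripper_width: 0.252
grasp_force: 63.1
```

```bash
python3 f.py
```

```text
contact_force [-0.68  -0.869  6.822]
ft_torque [-0.053  0.318  0.058]
frame xy z [500.84 131.07  86.7 ] [5.000e-04 7.970e-01 6.039e-01 4.000e-04] 25.2833
```

Emit:
move_arm(rows=[[0,-0.01,0.05,0,0,0,-1],[0,0,0,0,0,0,-1],[0,0,0,0,0,0,-1]])

```text
time: 25.53
tool_pos: [0.5176, -0.0103, 0.0865]
tool_rot: [0.001, 0.797, 0.604, 0.0]
contact_force: [-0.7, 0.3, 9.0]
gripper_width: 0.248
grasp_force: 63.3
```

```bash
python3 f.py
```

```text
contact_force [-0.789  0.046  9.002]
ft_torque [-0.099  0.445  0.058]
frame xy z [500.87 131.08  86.51] [5.000e-04 7.970e-01 6.039e-01 5.000e-04] 25.5333
```

Emit:
move_arm(rows=[[0,-0.02,0.04,0.05,0,0,-1],[0,0,0,0,0,0,-1],[0,0,0,0,0,0,-1]])

```text
time: 25.78
tool_pos: [0.5177, -0.0103, 0.0864]
tool_rot: [0.0, 0.797, 0.604, 0.0]
contact_force: [-1.7, -0.4, 9.2]
gripper_width: 0.245
grasp_force: 63.4
```

```bash
python3 f.py
```

```text
contact_force [-1.485 -0.878  9.167]
ft_torque [-0.12   0.499 -0.036]
frame xy z [500.89 131.1   86.42] [4.00e-04 7.97e-01 6.04e-01 3.00e-04] 25.7833
```

Emit:
move_arm(rows=[[0,-0.01,0.04,0,0,0,-1],[0,0,0,0,0,0,-1],[0,0,0,0,0,0,-1]])

```text
time: 26.03
tool_pos: [0.5177, -0.0102, 0.0862]
tool_rot: [0.0, 0.797, 0.604, 0.0]
contact_force: [-2.6, -0.4, 9.8]
gripper_width: 0.254
grasp_force: 63.6
```

```bash
python3 f.py
```

```text
contact_force [-2.382 -1.102  9.829]
ft_torque [-0.124  0.523  0.031]
frame xy z [500.87 131.11  86.23] [5.000e-04 7.970e-01 6.039e-01 4.000e-04] 26.0333
```

Emit:
move_arm(rows=[[0,-0.05,0,0,0,0,-1],[0,0,0,0,0,0,-1],[0,0,0,0,0,0,-1]])

```text
time: 26.28
tool_pos: [0.5176, -0.0102, 0.0863]
tool_rot: [0.001, 0.797, 0.604, 0.001]
contact_force: [0.6, -0.7, 8.2]
gripper_width: 0.247
grasp_force: 63.3
```

```bash
python3 f.py
```

```text
contact_force [ 0.727 -0.513  8.222]
ft_torque [-0.147  0.279  0.032]
frame xy z [500.81 131.1   86.3 ] [0.001  0.797  0.604  0.0008] 26.2833
```

Emit:
move_arm(rows=[[0,-0.01,0.04,0,0,0,-1],[0,0,0,0,0,0,-1],[0,0,0,0,0,0,-1]])

```text
time: 26.53
tool_pos: [0.5176, -0.0102, 0.0862]
tool_rot: [0.001, 0.797, 0.604, 0.001]
contact_force: [-0.1, -0.0, 10.1]
gripper_width: 0.247
grasp_force: 63.6
```

```bash
python3 f.py
```

```text
contact_force [-0.113 -0.057 10.139]
ft_torque [-0.175  0.443 -0.033]
frame xy z [500.8  131.09  86.2 ] [0.001  0.797  0.6039 0.0008] 26.5333
```

Emit:
move_arm(rows=[[0,-0.01,0.04,0,0,0,-1],[0,0,0,0,0,0,-1],[0,0,0,0,0,0,-1]])

```text
time: 26.78
tool_pos: [0.5176, -0.0101, 0.0859]
tool_rot: [0.001, 0.797, 0.604, 0.001]
contact_force: [-0.1, 0.6, 10.0]
gripper_width: 0.25
grasp_force: 63.4
```

```bash
python3 f.py
```

```text
contact_force [-0.291  0.505  9.996]
ft_torque [-0.139  0.414  0.046]
frame xy z [500.78 131.21  85.91] [0.001  0.797  0.604  0.0009] 26.7833
```

Emit:
move_arm(rows=[[0,-0.01,0.04,0,0,0,-1],[0,0,0,0,0,0,-1],[0,0,0,0,0,0,-1]])

```text
time: 27.03
tool_pos: [0.5176, -0.0102, 0.0856]
tool_rot: [0.001, 0.797, 0.604, 0.001]
contact_force: [-1.6, 0.5, 10.5]
gripper_width: 0.251
grasp_force: 63.6
```

```bash
python3 f.py; python3 - <<'E'
from h import *
for n in("side",):
    f=grab(n);cv2.imwrite("pics/c7.png",cv2.resize(f["img"][150:260,230:300],None,fx=5.4,fy=5.4,interpolation=2))
E
```

```text
contact_force [-1.7    0.085 10.517]
ft_torque [-0.165  0.404  0.009]
frame xy z [500.8  131.09  85.65] [0.0011 0.797  0.604  0.0009] 27.0333
```

View pics/c7.png

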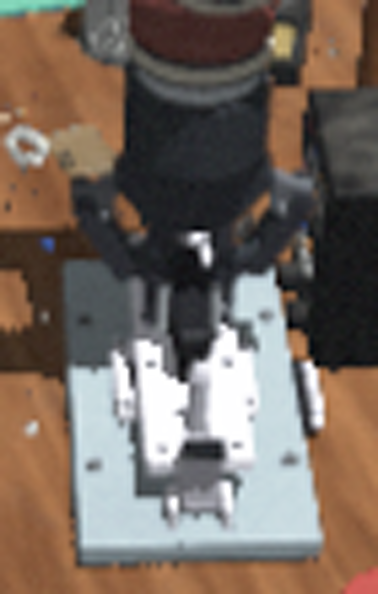

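The plate is seated low in the side view, with the −y catch's dark tab at (200,450). One more tiny press, then I'll ease up by force to test whether the catches hold.

Emit:
move_arm(rows=[[0,-0.03,0.02,0,0,0,-1],[0,0,0,0,0,0,-1],[0,0,0,0,0,0,-1]])

```text
time: 27.33
tool_pos: [0.5175, -0.0102, 0.0856]
tool_rot: [0.001, 0.797, 0.604, 0.001]
contact_force: [-0.9, -1.3, 11.5]
gripper_width: 0.248
grasp_force: 63.7
```

```bash
python3 f.py
```

```text
contact_force [-0.472 -1.506 11.509]
ft_torque [-0.193  0.338 -0.025]
frame xy z [500.73 131.11  85.6 ] [0.0014 0.797  0.604  0.0011] 27.3333
```

Emit:
move_arm(rows=[[0,0.01,-0.06,0,0,0,-1],[0,0,0,0,0,0,-1],[0,0,0,0,0,0,-1]])

```text
time: 27.58
tool_pos: [0.5175, -0.0102, 0.0858]
tool_rot: [0.001, 0.797, 0.604, 0.001]
contact_force: [1.0, -0.4, 10.2]
gripper_width: 0.247
grasp_force: 63.4
```

```bash
python3 f.py
```

```text
contact_force [ 1.112 -0.138 10.238]
ft_torque [-0.16   0.192 -0.001]
frame xy z [500.71 131.09  85.83] [0.0013 0.797  0.6039 0.0011] 27.5833
```

Emit:
move_arm(rows=[[0,0.02,-0.06,0,0,0,-1],[0,0,0,0,0,0,-1],[0,0,0,0,0,0,-1]])

```text
time: 27.83
tool_pos: [0.5175, -0.0102, 0.0859]
tool_rot: [0.001, 0.797, 0.604, 0.001]
contact_force: [2.0, -0.6, 6.8]
gripper_width: 0.247
grasp_force: 63.0
```

```bash
python3 f.py
```

```text
contact_force [ 2.063e+00 -1.000e-03  6.812e+00]
ft_torque [-0.113 -0.012 -0.024]
frame xy z [500.72 131.08  85.89] [0.0012 0.797  0.6039 0.001 ] 27.8333
```

Emit:
move_arm(rows=[[0,0.04,-0.06,0,0,0,-1],[0,0,0,0,0,0,-1],[0,0,0,0,0,0,-1]])

```text
time: 28.08
tool_pos: [0.5175, -0.0102, 0.0859]
tool_rot: [0.001, 0.797, 0.604, 0.001]
contact_force: [2.4, -1.0, 5.6]
gripper_width: 0.245
grasp_force: 62.8
```

```bash
python3 f.py
```

```text
contact_force [ 2.607 -0.35   5.63 ]
ft_torque [-0.092 -0.281 -0.007]
frame xy z [500.72 131.07  85.91] [0.0009 0.7971 0.6039 0.0008] 28.0833
```

Emit:
move_arm(rows=[[0,0.02,-0.08,0,0,0,-1],[0,0,0,0,0,0,-1],[0,0,0,0,0,0,-1]])

```text
time: 28.33
tool_pos: [0.5175, -0.0102, 0.086]
tool_rot: [0.001, 0.797, 0.604, 0.001]
contact_force: [5.7, -1.1, 0.4]
gripper_width: 0.246
grasp_force: 62.2
```

```bash
python3 f.py
```

```text
contact_force [5.811 0.463 0.369]
ft_torque [-0.003 -0.653  0.012]
frame xy z [500.68 131.08  85.96] [0.0008 0.797  0.6039 0.0008] 28.3333
```

The catches hold: z stays at 85.9 while the load falls from 11 N to 0. Now I relieve the side force before letting go.

Emit:
move_arm(rows=[[0,0.06,0.03,0,0,0,-1],[0,0,0,0,0,0,-1],[0,0,0,0,0,0,-1]])

```text
time: 28.58
tool_pos: [0.5176, -0.0102, 0.0859]
tool_rot: [0.0, 0.797, 0.604, 0.0]
contact_force: [2.5, -1.5, 5.0]
gripper_width: 0.248
grasp_force: 62.7
```

```bash
python3 f.py
```

```text
contact_force [ 2.86  -0.776  5.011]
ft_torque [-0.08  -0.368 -0.034]
frame xy z [500.78 131.08  85.93] [1.000e-04 7.970e-01 6.039e-01 2.000e-04] 28.5833
```

Emit:
move_arm(rows=[[0,0.05,0,0,0,0,-1],[0,0,0,0,0,0,-1],[0,0,0,0,0,0,-1]])

```text
time: 28.83
tool_pos: [0.5176, -0.0103, 0.0859]
tool_rot: [-0.0, 0.797, 0.604, -0.0]
contact_force: [2.5, -0.4, 6.3]
gripper_width: 0.249
grasp_force: 62.9
```

```bash
python3 f.py
```

```text
contact_force [2.472 0.305 6.316]
ft_torque [-0.105 -0.13   0.035]
frame xy z [500.85 131.08  85.91] [-3.000e-04  7.970e-01  6.039e-01 -2.000e-04] 28.8333
```

Emit:
move_arm(rows=[[0,0.03,0,0,0,0,-1],[0,0,0,0,0,0,-0.3],[0,0,0,0,0,0,0],[0,0,0,0,0,0,0.5],[0,0,0,0,0,0,1],[0,0,0,0,0,0,1],[0,0,0,0,0,0,1],[0,0,0,0,0,0,1]])

```text
time: 29.5
tool_pos: [0.5175, -0.0103, 0.0852]
tool_rot: [-0.001, 0.797, 0.604, -0.001]
contact_force: [0.2, 0.4, -0.4]
gripper_width: 0.999
grasp_force: 0.0
```

```bash
python3 f.py
```

```text
contact_force [ 0.034  0.437 -0.379]
ft_torque [-0.004 -0.008  0.021]
frame xy z [500.7  131.03  85.22] [-6.000e-04  7.970e-01  6.039e-01 -5.000e-04] 29.5
```

Emit:
move_arm(rows=[[0,0,-0.5,0,0,0,1],[0,0,-1,0,0,0,1],[0,0,-2,0,0,0,1],[0,0,-3,0,0,0,1],[0,0,-3,0,0,0,1],[0,0,-3,0,0,0,1],[0,0,-2,0,0,0,1],[0,0,-1,0,0,0,1],[0,0,0,0,0,0,1],[0,0,0,0,0,0,1]])

```text
time: 30.33
tool_pos: [0.5178, -0.0103, 0.2405]
tool_rot: [-0.0, 0.797, 0.604, -0.0]
contact_force: [-0.7, -0.4, 0.2]
gripper_width: 0.997
grasp_force: 0.0
```

```bash
python3 f.py; python3 - <<'E'
from h import *
S=grab("side");np.savez("side8.npz",**S);S0=load("side");S7=cv2.imread("pics/c7.png")
ex=np.array([.9622,-.2723]);ey=np.array([.2723,.9622])
O=ex*.5007*1+ey*.1311
# handle top / plate near edge rows: white-to-dark edge down the column through the plate, left & right
for x in(-.02,.02):
    for z in(.0335,.0352,.045):
        X=np.r_[O+ex*x-ey*.094,z+.024];print(x,z,proj(S,X).round(1))
print(S["img"][222:248,255:278,1])
print("short catch before");print(S0["img"][226:248,255:278,1])
E
```

```text
contact_force [-0.573 -0.563  0.218]
ft_torque [-0.028  0.06   0.   ]
frame xy z [501.02 131.04 240.47] [-3.000e-04  7.970e-01  6.039e-01 -2.000e-04] 30.3333
-0.02 0.0335 [[259.9 235.1]]
-0.02 0.0352 [[259.9 234.7]]
-0.02 0.045 [[260.  232.2]]
0.02 0.0335 [[274.  234.7]]
0.02 0.0352 [[274.  234.3]]
0.02 0.045 [[274.2 231.8]]
[[150 234 254 254 254 254 254 254 254 245 114 133 150 204 254 255 254 254
  254 254 254 254 245]
 [152 236 254 254 254 254 254 254 254 236 120 142 152 212 255 255 254 254
  254 254 248 242 248]
 [150 238 254 254 254 254 254 254 254 236 118 142 149 211 255 255 254 254
  254 254 234 190 245]
 [142 228 254 254 254 254 254 253 219 177 122 143 153 214 255 255 254 254
  254 254 252 229 240]
 [138 220 254 254 254 254 253 211 126 118 125 144 157 223 255 255 254 254
  254 254 253 220 221]
 [119 202 254 254 254 254 254 250 242 113 125 144 164 229 255 255 255 254
  254 254 253 176 216]
 [ 94 187 254 254 255 255 254 254 253 113 126 145 157 206 254 255 255 254
  254 254 254 231 220]
 [ 89 185 254 254 255 255 254 254 253 177 128 146 150 194 254 255 255 254
  254 254 254 244 22
[... 3203 characters left out ...]
216 219 218 218 219]
 [213 214 211 200 136  91 120 121 107 134 137 146 134 136 151 163 230 254
  216 218 218 218 220]
 [214 214 215 206 168 120 208 242 112 149 148 150 147 149 151 151 207 254
  209 218 218 220 219]
 [215 216 214 211 192 116 219 253 111 155 172 167 166 165 162 149 207 254
  207 214 218 220 220]
 [213 210 215 214 192  93 166 223 106 116 129 128 124 126 122 112 165 240
  208 216 217 217 218]
 [213 214 212 212 193  91 139 180 165 182 168 114 186 185 167  91 132 195
  211 218 218 218 216]
 [214 217 213 212 206 172 139 183 188 213 209 195 217 217 209 169 134 194
  214 219 218 219 217]
 [214 214 214 214 214 203 165 189 208 217 219 218 217 216 216 205 166 190
  200 219 218 217 216]]
```

```bash
python3 - <<'E'
from h import *
S=grab("side");S0=load("side")
d=cv2.absdiff(S["img"],S0["img"]).max(2)
print(d[180:206,254:272])
for n,F in(("old",S0),("new",S)): print(n,F["img"][184:200,255:270,1])
T,T0=grab("top"),load("top")
# bystanders unchanged?
for n,a,b,(u,v,w,h) in(("tin S",S,S0,(205,190,220,205)),("screwdriver S",S,S0,(192,143,230,154)),("term S",S,S0,(228,266,252,282)),("spool T",T,T0,(153,160,180,188)),("spool S",S,S0,(244,136,266,162))):
    D=cv2.absdiff(a["img"][v:h,u:w],b["img"][v:h,u:w]);print(n,D.mean().round(1),D.max())
E
```

```text
[[  2   2   2   2   3   2   2   5   2   3   3   1   8  10   5   2   3   2]
 [  2   1   3   3   6   4   3  11  61 118  45   2   5   3   5   4   2   2]
 [  5   1   1   3   3   2   3  28  84 117  93   4   1   1   5   3   1   2]
 [  3   2   1   1   5   4   4  33  79 105  92   2   3   5   2   1   5   3]
 [  2   2   4   6   6   1   2  20  66  78  75   9   2   4   6   4   2   2]
 [  2   4   2   6   8  11   2   8  37  58  51   4   5   2   2   4   3   2]
 [  1   4   1  10  13  53  26   5  32  53  48  11   4   3   3   3   1   0]
 [  2   1   3   5  69 140  99   7  37  52  44   4   4   0   2   1   4   2]
 [  2   2   5   6  67 116 100  19  39  51  37   6   1   6   3   1   3   3]
 [  2   1   1   0  56 114  98  29  39  55  30   1   4   1   2   2   4   1]
 [  1   4   4   3  62 118 103  31  38  50  28   2   3   2   1   2   1   3]
 [  1   3   5   4  31  72 106  29  40  52  28   0   5   2   1   4   4   1]
 [  1   1   1   4   7  15  47  19  41  52  30   1   2   6   1   3   3   3]
 [ 54  52  47  46  32   1   7  17  42  50  13 102 200 184  45  42  44   3]
 [ 68  50  54  50  42  13   8  38  61  72  41  93 
[... 2256 characters left out ...]
 41  66 111 109  99 100  99 160 231  63  75  70  69]
 [ 90  37  41  65 111 107 100 102 100 163 236  68  67  69  70]
 [ 97  82  55  67 108 102  95 100 101 136 192  62  62  63  59]
 [117 113 110 107 109 103  96 102 102 138 226 247 236  91  94]
 [107  92 113 124 118 111  78  82  83 101 166 212 199  75  92]
 [100  88 120 124 120  95  53  56  56  54  53  62  98 106 111]
 [118 116 124 122 116  72  39  47  46  44  45  49  78 122 123]
 [124 122 125 122 114  69  40  46  42  45  49  48  70 124 122]
 [128 124 125 124 114  66  38  44  43  46  48  46  67 113 119]
 [126 126 124 122 114  66  37  43  45  47  47  47  61 103 122]]
tin S 29.3 118
screwdriver S 1.5 7
term S 1.5 6
spool T 6.0 10
spool S 47.4 189
```

Both catches match their shut appearance from the start, and the plate edge sits at closed height. Handing in.

```bash
python3 -c "
from plant import manip
print(manip.job_done())"
```

```text
the job is handed in; nothing more can be done
None
```

The pressure plate is down on both guide rods under both shut catches, the gripper is clear, and the job is handed in (no verdict came back); before the good grasp, one wrongly turned approach pressed a finger on the plate's handle at about 60 N, but the plate did not move.

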